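# Pack out the short stop and hold the work plate home

## Robot

A 7-joint arm with a two-finger parallel gripper is mounted at the origin on the work surface. World frame = base frame: x ahead of the robot, y to its left, z up, the work surface at z = 0. Lengths are in m, angles in rad, forces in N, time in s.
With the tool pointing down it reaches from about 0.4 to 0.85 m from the base axis. Payload 10.4 kg.
Tool frame: the origin (TCP) lies at the very end of the fingers, on their centre line; the grasp point (between the pads) lies 19 mm behind it; z points along the fingers, y is the direction in which the jaws open and shut (so a half turn about z gives the same grasp; the last joint's range is limited). The gripper opens to 85 mm and grips with 20 to 120 N. Pads are 22 mm wide; open, the fingers measure 114 mm over their backs; the gripper's body (76 mm by 85 mm) begins 54 mm behind the grasp point. The pads swing forward as they close: fully open they stand 13 mm farther back than shut.
Start: joints at [-1.212, 0.332, -0.065, 1.46, 0.022, 1.35, -0.088], TCP at [0.233, 0.58, 0.231] pointing down, gripper open.
Joint ranges: [-2.6, 2.6], [-0.5, 2.12], [-1.47, 1.34], [0.16, 2.42], [-1.27, 4.41], [0.06, 2.06], [-2.6, 2.6]. Speed limits (rad/s): [2.22, 2.22, 2.79, 2.79, 3.14, 3.14, 3.14].

## Interface

Orientations are given as a 3x3 rotation matrix whose columns are the frame's x, y, z axes.
In Python, from workcell import observe, camera, camera_params, hand_in gives the robot as it stands. The module is installed in compiled form; this text tells all that it offers.
- The arm moves only by the tool carry_out, never from a script. Its argument "increments" is a list of rows, each a list of 3 entries, a list of its own where there are three numbers: the finger opening in mm, from 0 to 85.4, then the shift along the tool's x, y, z in mm, then the turn, a rotation vector about the tool's x, y, z in units of 8 degrees (1.0 is 8 degrees). A call has 1 to 20 rows; each row shifts and turns the commanded pose from where the row before left it, along the tool's axes as they then stand; what a row does not reach is not made up. A row lasts 1/10 s, in which the tool goes at most 50 mm and 8.59 degrees, less where a joint would pass 70% of its speed; a pose out of reach is approached as far as the arm can. A call with a gripper value outside its range is refused whole. The fingers move at their own pace and stop on an object; "grip_force" is the grip in N (left out, the last holds). Time passes only in rows, so rows that do not move let the fingers close. It gives the time, the measured TCP pose, the force and the opening at its end, in the units of the state.
- observe(): the state, without advancing time (a new reading comes with each control period).
- camera(name): name is "side" or "top"; returns the picture (384x512x3 uint8, red, green, blue); there is no depth.
- camera_params(name): a dict with "K" (3x3 intrinsics, pixels), "R" (3x3) and "t" (3): a world point X has camera coordinates R X + t. Camera axes: x right, y down, z forward; pixel columns grow to the right and rows downward; lengths in m; the calibration is good to about 2 mm. A picture is of the moment at which its call begins. camera_params takes no time and is no camera call.
- hand_in(): hands the job in, once; it reports no verdict.
The state is a dict: "t": time; "q": joint angles; "qvel": joint speeds; "tau": joint torques, N m; "ee_pos": TCP position; "eef_rot": TCP orientation; "contact_force": force on the tool from outside, world axes, zero at the start; "torque": the same for the moment, N m; "grip_width": finger opening in m.
Only numpy, scipy, OpenCV 4.12 (cv2) and the standard library are available. Lean on these libraries where they do the work, as an engineer would, in place of code of your own. Each camera call takes 0.05 s, during which the arm holds its last target.

## Task

Pick up the steel spacer with the upright tab, slide it down into the gap between the aluminium work plate and the shortest of the three stops (the only gap wide enough), standing squarely in front of that stop on the tooling plate, and let go of it. Then push the work plate away from the robot, on the middle of its near edge, until it sits flush against both the longest stop and the spacer, and finish while still pressing it firmly there with the fingers. Leave everything else on the bench where it is.

Things in the scene. Friction and masses are not known exactly. Their poses are not given: they have to be found in the camera images.
- fixture: Dark steel tooling plate, fixed to the bench. Origin on the bench surface; the slab spans x -110 to +100, y -130 to +130, z 0 to 12 mm. Its +x points away from the robot, from work plate to stops; yaw within 0.3 rad of the world's. Two studs 10 mm thick (20 mm nuts), 40 mm tall, stand on it at x +70, y -118 and +118 mm.
- stop_long: Longest of three painted grey stop blocks, each 30 mm wide, 28 mm tall plus 5 mm screw heads, in a row on the tooling plate at its x +70 mm, y -70, 0 and +70 mm, turned like it; longest and shortest at the ends, either way round. Their backs are in line, 25 mm behind their origins; their front faces (at -x) differ. This one is 70 mm long, its face 45 mm in front of the origin. Origin at the underside.
- stop_mid: The middle stop block, also of middle length, 62 mm: its front face is 37 mm in front of its origin, so 8 mm behind the longest stop's. It plays no part: the gap there is too narrow for the spacer, and the work plate never reaches it.
- stop_short: The shortest stop block, 50 mm long: its front face is 25 mm in front of its origin, 20 mm behind the longest stop's (exactly the spacer's thickness).
- long_face (a point): Bottom middle of the longest stop's front face, at the height of the tooling plate's top; axes as the tooling plate's.
- short_face (a point): Bottom middle of the shortest stop's front face, at the height of the tooling plate's top; axes as the tooling plate's.
- plate: Loose aluminium work plate, 60 (x) x 190 (y) x 20 mm thick, 0.4 to 0.9 kg, flat on the tooling plate. Origin at the centre of its underside; near edge at x -30, far edge at x +30 mm. It starts about square, far edge 4 to 7 mm short of the longest stop, so 24 to 27 mm short of the shortest. Lightly oiled: 0.5 to 3 N slides it.
- plate_edge (a point): Bottom middle of the work plate's far edge (the one towards the stops).
- spacer: Loose steel spacer, about 0.2 kg, standing on the bench to one side. Block 20 mm thick (x) x 30 mm wide (y) x 30 mm tall, the lowest 5 mm stepped in by 2 mm all round, with a tab 12 mm (x) x 20 mm (y) rising from 30 to 72 mm above the origin: grip the tab. Origin at the centre of its underside. Its two sides are alike (half a turn makes no difference).
- vblock: Bystander: steel block with a V on top, 44 x 40 x 38 mm, no tab. Stands where the spacer might.
- jack: Bystander: small dark round screw jack, 38 mm across, 52 mm tall. Stands where the spacer might.
- bolt: Bystander: hex bolt standing on its head, 34 mm tall, 17 mm across, on the near left corner of the tooling plate (about x -88, y +113 mm there).
- washer: Bystander: flat washer, 22 mm across, 4 mm thick, on the near right corner of the tooling plate (about x -88, y -113 mm there).
- wrench: Bystander: wrench lying on the bench on the far left side.
- viewport: Bystander: steel flanged window, 110 mm across, 34 mm tall, on the right towards the far side.
- oil: Bystander: white oil bottle, 56 mm across, 130 mm tall, on the left, towards the far side.
There are look-alikes about, which are no part of the job. Of the things shaped like the plate, the aluminium one is meant.

How it is judged:
By the outcome, as a careful person would: the job done as asked, in the order asked, and still so for the second after the job is handed in, while the arm keeps its last pose, push and grip.
It also fails if it takes over 58 s, if anything falls off the work surface, if the arm or the gripper's body presses on something with over 40 N, if the wrist force passes 120 N, or if a joint passes its speed limit or range.

## Working session

There is one attempt and no reset: what is moved stays moved. The work goes in short steps, Python scripts to look and compute and a tool call to move; the robot and the scene stay as the last step left them, time stands still between calls to the robot, and variables do not carry over. Pictures are saved under pics/ and viewed, and the job is handed in when it is done.

Besides the shell and the picture viewer there is one more tool, called after "Call:" by a JSON object that holds its "name" and its "arguments". carry_out: Moves the arm, as the interface text tells. Its arguments: {"type":"object","properties":{"increments":{"type":"array","items":{"type":"array"}},"grip_force":{"type":"number"}},"required":["increments"]}

```bash
mkdir -p pics; python3 - <<'E'
from workcell import *
import cv2,numpy as np
for n in("side","top"):
    im=camera(n); cv2.imwrite(f"pics/{n}0.png",cv2.resize(im[:,:,::-1],None,fx=1.5,fy=1.5,interpolation=cv2.INTER_CUBIC)); cv2.imwrite(f"pics/{n}0_raw.png",im[:,:,::-1])
    p=camera_params(n);print(n,p["K"].tolist(),np.round(p["R"],3).tolist(),np.round(p["t"],3).tolist(),-p["R"].T@p["t"])
o=observe();print(o["t"],o["ee_pos"],np.round(o["eef_rot"],3).tolist(),o["grip_width"])
E
```

```text
side [[453.58685073506587, 0.0, 258.2075098172931], [0.0, 453.58685073506587, 183.5442133038272], [0.0, 0.0, 1.0]] [[0.959, -0.283, -0.009], [-0.161, -0.518, -0.84], [0.233, 0.807, -0.543]] [-0.431, 0.125, 1.234] [ 0.14597194 -1.05289029  0.77091752]
top [[466.96342868882437, 0.0, 253.35238587654166], [0.0, 466.96342868882437, 191.3601089160981], [0.0, 0.0, 1.0]] [[-0.02, -1.0, 0.008], [-0.994, 0.019, -0.105], [0.104, -0.01, -0.994]] [0.029, 0.45, 1.409] [0.30085834 0.03434818 1.44797377]
0.1 [0.2327455  0.5796792  0.23059224] [[-0.928, 0.373, -0.0], [0.373, 0.928, -0.001], [-0.0, -0.001, -1.0]] 0.08522686262514959
```

View pics/side0.png

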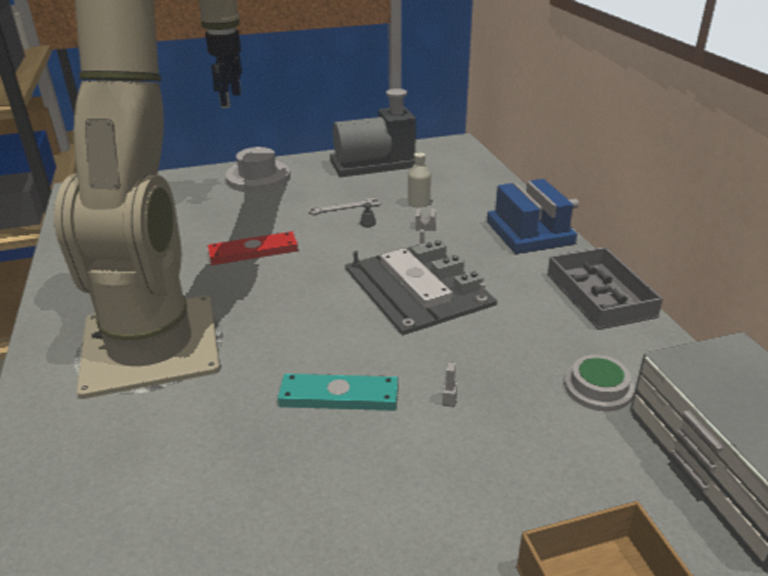

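View pics/top0.png

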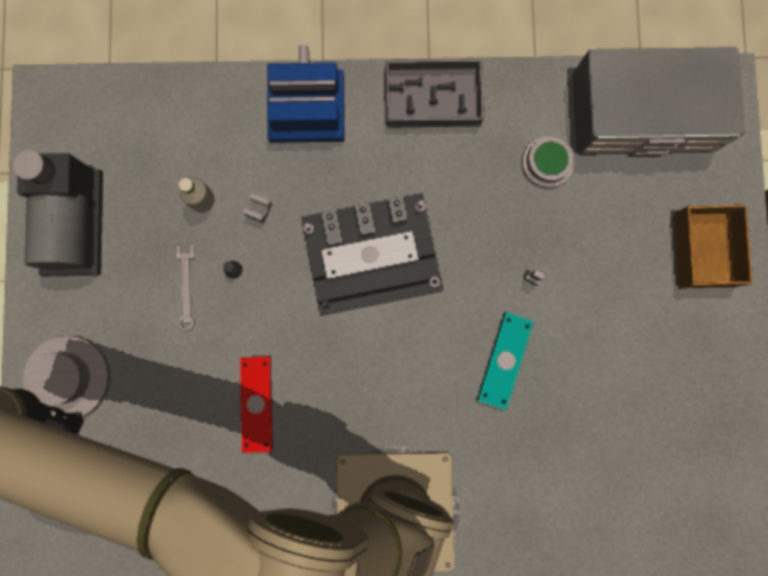

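The spacer candidates in the 1.5x pictures are:
- A block with an upright tab at top (534,276) / side (450,385).
- A V-topped block at top (257,207).
- A dark round jack at top (232,269).

Only the first has a tab, so it fits the description. The aluminium plate at top (370,254) lies on the dark fixture. The red and teal bars are look-alikes. I'll check this in crops.

```bash
cat > h.py <<'E'
import cv2,numpy as np
from workcell import *
def crop(im,u0,v0,w,h,f,name):
    c=cv2.resize(im[v0:v0+h,u0:u0+w],None,fx=f,fy=f,interpolation=cv2.INTER_CUBIC); cv2.imwrite("pics/"+name,c); return c
def proj(n,X):
    p=camera_params(n); X=np.atleast_2d(X); c=X@np.array(p["R"]).T+p["t"]; q=c@np.array(p["K"]).T; return q[:,:2]/q[:,2:]
def back(n,uv,z):
    p=camera_params(n);R=np.array(p["R"]);o=-R.T@p["t"]; d=R.T@np.linalg.inv(p["K"])@np.array([uv[0],uv[1],1.]); return o+d*(z-o[2])/d[2]
E
python3 - <<'E'
from h import *
a=cv2.imread("pics/top0_raw.png");b=cv2.imread("pics/side0_raw.png")
crop(a,195,120,105,95,7,"c_fix_top.png")
A=crop(a,330,165,50,40,9,"x.png");B=crop(b,275,230,50,50,9,"y.png")
cv2.imwrite("pics/c_sp.png",np.hstack([cv2.resize(A,(400,320)),np.vstack([cv2.resize(B,(320,320))])]))
crop(b,225,150,115,75,6,"c_fix_side.png")
E
```

```text
(no output)
```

View pics/c_fix_top.png

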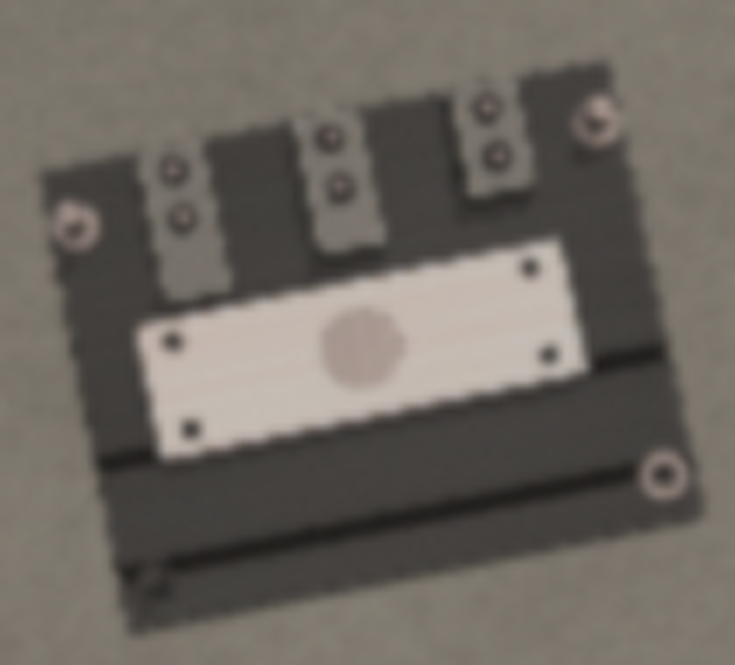

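View pics/c_sp.png

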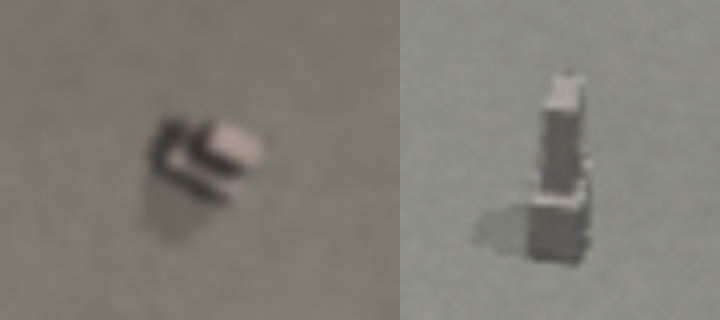

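View pics/c_fix_side.png

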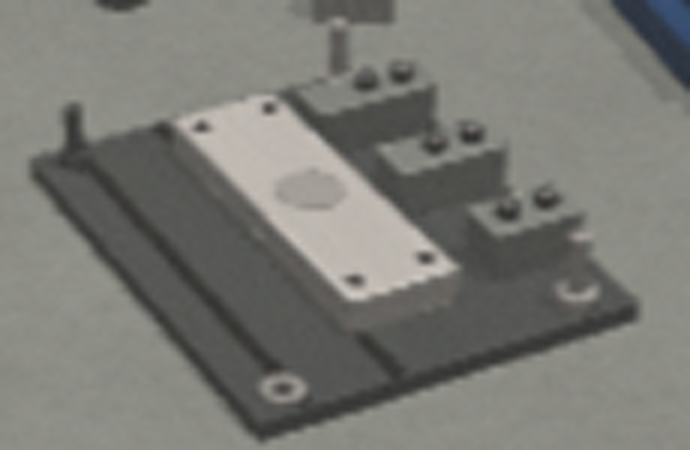

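The crops confirm the spacer (block plus bright upright tab). The longest stop is at image left (+y) and the shortest at the right (crop 490,190), next to the wider gap. Next I'll fit the poses with sub-pixel edges in both cameras.

```bash
cat > fit.py <<'E'
from h import *
from scipy.optimize import least_squares
from scipy.ndimage import map_coordinates
def box(x0,x1,y0,y1,z0,z1): return np.array([[x,y,z] for x in(x0,x1) for y in(y0,y1) for z in(z0,z1)])/1000.
def place(P,pose,z=0):
    x,y,a=pose;c,s=np.cos(a),np.sin(a);P=np.asarray(P); return np.c_[x+c*P[:,0]-s*P[:,1],y+s*P[:,0]+c*P[:,1],P[:,2]+z]
def hullsegs(cam,P,pose,z):
    q=proj(cam,place(P,pose,z)).astype(np.float32); i=cv2.convexHull(q,returnPoints=False).ravel()
    return [(P[i[k]],P[i[(k+1)%len(i)]]) for k in range(len(i))]
def fit(ims,segf,pose,z,rng=3.,its=12,trim=2.0,verbose=True):
    pose=np.array(pose,float)
    G={n:cv2.GaussianBlur(cv2.cvtColor(im,cv2.COLOR_BGR2GRAY).astype(float),(0,0),0.7) for n,im in ims.items()}
    for it in range(its):
        S=rng if it<its//2 else max(1.2,rng/2); obs=[]
        for n in ims:
            for a,b in segf(n,pose):
                q=proj(n,place(np.array([a,b]),pose,z)); L=np.linalg.norm(q[1]-q[0])
                if L<3: continue
                m=max(3,int(L)); t=np.linspace(0.08,.92,m); P=a+(b-a)*t[:,None]; uv=proj(n,place(P,pose,z))
                d=(q[1]-q[0])/L; nn=np.array([-d[1],d[0]]); s=np.arange(-S-.5,S+.51,.25)
                g=map_coordinates(G[n],[uv[:,1:2]+nn[1]*s,uv[:,0:1]+nn[0]*s],order=3)
                e=np.abs(np.gradient(g,axis=1)); e[:,:2]=0;e[:,-2:]=0
                k=e.argmax(1)
                for i in range(m):
                    if e[i,k[i]]<1.0: continue
                    j=k[i]; 
                    if j<1 or j>=len(s)-1: continue
                    den=e[i,j-1]-2*e[i,j]+e[i,j+1]; off=0 if den==0 else .5*(e[i,j-1]-e[i,j+1])/den
                    obs.append((n,P[i],uv[i]+nn*(s[j]+off*.25),nn))
        def res(p):
            r=[]
            for n in ims:
                o=[x for x in obs if x[0]==n]
                if not o: continue
                uv=proj(n,place(np.array([x[1] for x in o]),p,z)); r.append(((uv-np.array([x[2] for x in o]))*np.array([x[3] for x in o])).sum(1))
            return np.concatenate(r)
        sol=least_squares(res,pose,loss="soft_l1",f_scale=.3,x_scale=[.001,.001,.01]); pose=sol.x
    r=res(pose)
    if verbose: print(list(ims),"pose",np.round(pose,4),"n",len(r),"med|r|",round(float(np.median(abs(r))),3))
    return pose
E
cat > run1.py <<'E'
from fit import *
I={n:cv2.imread(f"pics/{n}0_raw.png") for n in("top","side")}
slab=box(-110,100,-130,130,0,12)
c=[back("top",((u+.5)/7-.5+195,(v+.5)/7-.5+120),.012) for u,v in((45,172),(610,62),(700,517),(132,632))]
print(np.round(c,3))
m=np.mean(c,0); a=np.arctan2(*(c[0]-c[3])[[1,0]]); p0=[m[0]+.005*np.cos(a),m[1]+.005*np.sin(a),a];print(p0)
F={}
for k in(["top"],["side"],["top","side"]):
    F[tuple(k)]=fit({n:I[n] for n in k},lambda n,p:hullsegs(n,slab,p,0),p0,0)
f=F[("top","side")]
# plate: far top edge and ends
def segs_plate(n,p):
    P=np.array([[30,-95,20],[30,95,20],[-30,95,20],[-30,-95,20]])/1000.
    return [(P[0],P[1]),(P[1],P[2]),(P[3],P[0])] if n=="top" else [(P[0],P[1]),(P[1],P[2]),(P[3],P[0]),(P[2],P[3])]
u,v=[(x+.5)/7-.5 for x in(362,348)]
pc=back("top",(u+195,v+120),.032)
for k in(["top"],["side"],["top","side"]):
    pl=fit({n:I[n] for n in k},segs_plate,[pc[0],pc[1],f[2]],.012,rng=2.5)
    for fk in(tuple(k),):
        ff=F[fk];d=pl[:2]-ff[:2];c,s=np.cos(ff[2]),np.sin(ff[2]);print("  plate in fixture mm",round((c*d[0]+s*d[1])*1e3,2),round((-s*d[0]+c*d[1])*1e3,2),"dyaw",round(pl[2]-ff[2],4),"expected x ~ -12..-9 (25-30-(4..7))")
E
python3 run1.py
```

```text
[[ 0.603  0.18   0.012]
 [ 0.648 -0.073  0.012]
 [ 0.443 -0.108  0.012]
 [ 0.397  0.144  0.012]]
[np.float64(0.5275604206169805), np.float64(0.0365586455276122), np.float64(0.1750226066798538)]
['top'] pose [0.5272 0.0378 0.1826] n 297 med|r| 0.159
['side'] pose [0.5288 0.0386 0.1811] n 248 med|r| 0.15
['top', 'side'] pose [0.5277 0.038  0.1825] n 542 med|r| 0.215
['top'] pose [0.5179 0.0406 0.188 ] n 99 med|r| 0.058
  plate in fixture mm -8.64 4.44 dyaw 0.0054 expected x ~ -12..-9 (25-30-(4..7))
['side'] pose [0.5177 0.0401 0.1865] n 120 med|r| 0.092
  plate in fixture mm -10.61 3.52 dyaw 0.0054 expected x ~ -12..-9 (25-30-(4..7))
['top', 'side'] pose [0.5178 0.0404 0.1873] n 219 med|r| 0.077
  plate in fixture mm -9.32 4.23 dyaw 0.0048 expected x ~ -12..-9 (25-30-(4..7))
```

Fixture and plate agree between cameras to about 1.5 mm and match the stated gap. Next come the stop top edges as a check on the fixture pose, then the spacer.

```bash
cat > run2.py <<'E'
from fit import *
import sys
I={n:cv2.imread(f"pics/{n}0_raw.png") for n in("top","side")}
def segs_st(n,p):
    o=[]
    for y,f in((70,45),(0,37),(-70,25)):
        P=np.array([[70-f,y-15,40],[70-f,y+15,40],[95,y+15,40],[95,y-15,40]])/1000.
        o+=[(P[0],P[1]),(P[1],P[2])]+([(P[3],P[0])])
    return o
for k in(["top"],["side"],["top","side"]): st=fit({n:I[n] for n in k},segs_st,[.5277,.038,.1825],0,rng=2)
# spacer
tc=back("top",((232/8)+330-.5,(148/8)+165-.5),.072); print("tab top centre from top cam",tc)
ts=back("side",(166/6.4+275-.5,92/6.4+230-.5),.072); print("from side",ts)
def segs_sp(n,p):
    B=np.array([[-10,-15,30],[-10,15,30],[10,15,30],[10,-15,30]])/1000.
    T=np.array([[-6,-10,72],[-6,10,72],[6,10,72],[6,-10,72]])/1000.
    o=hullsegs(n,np.vstack([T,T*[1,1,30/72.]]),p,0)
    return [x for x in o if x[0][2]>.05 or x[1][2]>.05]+[(T[i],T[(i+1)%4]) for i in range(4)]
def segs_bl(n,p):
    return hullsegs(n,box(-10,10,-15,15,5,30),p,0)
best=[]
for k in(["top","side"],["side"],["top"]):
  for a0 in np.arange(0,np.pi,np.pi/8):
    a0=a0
    try: p=fit({n:I[n] for n in k},lambda n,p:segs_sp(n,p)+segs_bl(n,p),[*((tc+ts)/2)[:2],a0],0,rng=2,verbose=True)
    except Exception as e: print(e)
E
python3 run2.py
```

```text
['top'] pose [0.5267 0.0351 0.2104] n 141 med|r| 0.163
['side'] pose [0.5283 0.0371 0.1734] n 123 med|r| 0.134Traceback (most recent call last):
  File "run2.py", line 10, in <module>
    for k in(["top"],["side"],["top","side"]): st=fit({n:I[n] for n in k},segs_st,[.5277,.038,.1825],0,rng=2)
                                                  ~~~^^^^^^^^^^^^^^^^^^^^^^^^^^^^^^^^^^^^^^^^^^^^^^^^^^^^^^^^
  File "fit.py", line 19, in fit
    m=max(3,int(L)); t=np.linspace(0.08,.92,m); P=a+(b-a)*t[:,None]; uv=proj(n,place(P,pose,z))
                                                                        ~~~~^^^^^^^^^^^^^^^^^^^
  File "h.py", line 6, in proj
    p=camera_params(n); X=np.atleast_2d(X); c=X@np.array(p["R"]).T+p["t"]; q=c@np.array(p["K"]).T; return q[:,:2]/q[:,2:]
ValueError: time passes only in moves, steps and waits
```

```bash
sed -i 's/^def crop/_C={}\n_cp=camera_params\ndef camera_params(n):\n    if n not in _C: _C[n]=_cp(n)\n    return _C[n]\ndef crop/' h.py
python3 run2.py
```

```text
['top'] pose [0.5267 0.0351 0.2104] n 141 med|r| 0.163
['side'] pose [0.5283 0.0371 0.1734] n 123 med|r| 0.134
['top', 'side'] pose [0.5267 0.0352 0.2074] n 261 med|r| 0.169
tab top centre from top cam [ 0.46418478 -0.29289409  0.072     ]
from side [ 0.46662532 -0.29434529  0.072     ]
['top', 'side'] pose [ 0.4657 -0.2947 -0.3337] n 153 med|r| 0.509
['top', 'side'] pose [ 0.4657 -0.2947 -0.3337] n 153 med|r| 0.509
['top', 'side'] pose [ 0.4657 -0.2947 -0.3337] n 153 med|r| 0.509
['top', 'side'] pose [ 0.4645 -0.2975  1.3247] n 146 med|r| 0.483
['top', 'side'] pose [ 0.4647 -0.2978  1.3113] n 146 med|r| 0.472
['top', 'side'] pose [ 0.4657 -0.2945  2.6854] n 153 med|r| 0.408
['top', 'side'] pose [ 0.4657 -0.2945  2.6854] n 153 med|r| 0.408
['top', 'side'] pose [ 0.4657 -0.2945  2.6854] n 153 med|r| 0.408
['side'] pose [ 0.4653 -0.2959 -0.324 ] n 92 med|r| 0.451
['side'] pose [ 0.4653 -0.2959 -0.324 ] n 92 med|r| 0.451
['side'] pose [ 0.4607 -0.3091  1.0228] n 89 med|r| 0.295
['side'] pose [ 0.4607 -0.309   1.0237] n 90 med|r| 0.301
['side'] pose [ 0.4606 -0.3088  1.3152] n 89 med|r| 0.276
['side'] pose [ 0.4658 -0.2959  2.6539] n 96 med|r| 0.38
['side'] pose [ 0.4658 -0.2959  2.6539] n 96 med|r| 0.38
['side'] pose [ 0.4658 -0.2959  2.6539] n 96 med|r| 0.38
['top'] pose [ 0.4625 -0.2893 -0.6649] n 63 med|r| 0.934
['top'] pose [ 0.4654 -0.2922 -0.5266] n 63 med|r| 0.498
['top'] pose [ 0.4617 -0.2906  0.7167] n 63 med|r| 0.786
['top'] pose [ 0.4618 -0.2903  0.6982] n 63 med|r| 0.818
['top'] pose [ 0.4625 -0.2893  2.4767] n 63 med|r| 0.934
['top'] pose [ 0.4625 -0.2893  2.4767] n 63 med|r| 0.934
['top'] pose [ 0.4625 -0.2893  2.4767] n 63 med|r| 0.934
['top'] pose [ 0.4654 -0.2922  2.615 ] n 63 med|r| 0.498
```

```bash
cat > ov.py <<'E'
from fit import *
def draw(n,im,items,u0,v0,w,h,f):
    c=cv2.resize(im[v0:v0+h,u0:u0+w],None,fx=f,fy=f,interpolation=cv2.INTER_CUBIC)
    for P,pose,z,col in items:
        q=(proj(n,place(P,pose,z))-[u0,v0]+.5)*f-.5
        for i in range(8):
            for b in(1,2,4):
                if not i&b: cv2.line(c,tuple(int(t*16) for t in q[i]),tuple(int(t*16) for t in q[i|b]),col,1,cv2.LINE_AA,4)
    return c
SP=[box(-10,10,-15,15,5,30),box(-6,6,-10,10,30,72)]
E
python3 - <<'E'
from ov import *
I={n:cv2.imread(f"pics/{n}0_raw.png") for n in("top","side")}
rows=[]
for a in(-.33,-.456,-.55):
    it=[(SP[0],(.4657,-.2943,a),0,(0,255,0)),(SP[1],(.4657,-.2943,a),0,(0,0,255))]
    rows.append(np.vstack([draw("top",I["top"],it,342,170,26,26,10),draw("side",I["side"],it,287,238,26,34,10)[:, :]]))
cv2.imwrite("pics/ov1.png",cv2.resize(np.hstack(rows),None,fx=.95,fy=.95))
f=(.5277,.038,.1825)
it=[(box(-110,100,-130,130,0,12),f,0,(0,255,0)),(box(25,95,55,85,0,28),f,.012,(0,255,255)),(box(33,95,-15,15,0,28),f,.012,(0,255,255)),(box(45,95,-85,-55,0,28),f,.012,(0,255,255)),(box(-30,30,-95,95,0,20),(.5178,.0404,.1873),.012,(0,0,255))]
cv2.imwrite("pics/ov2.png",draw("top",I["top"],it,195,120,105,95,6)); cv2.imwrite("pics/ov3.png",draw("side",I["side"],it,225,150,115,75,6))
E
```

```text
(no output)
```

View pics/ov1.png

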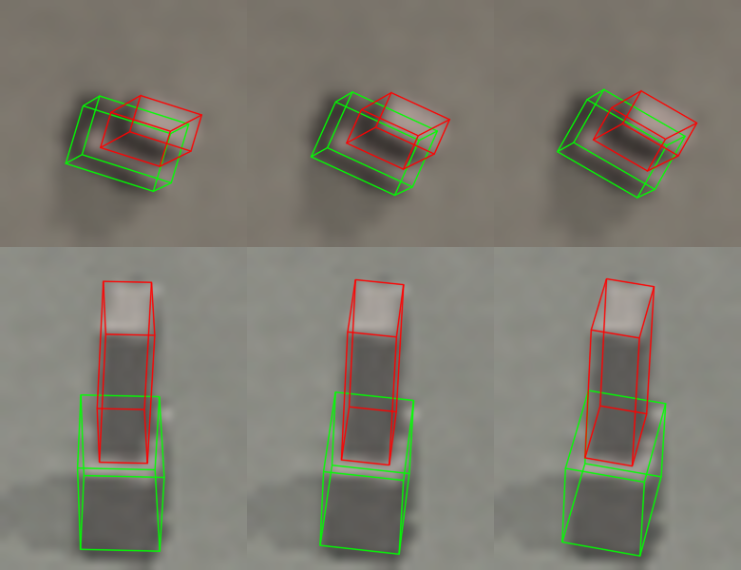

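View pics/ov2.png

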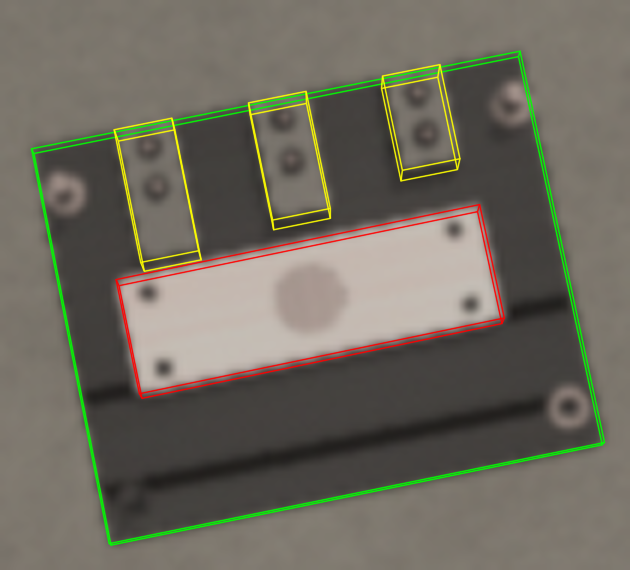

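View pics/ov3.png

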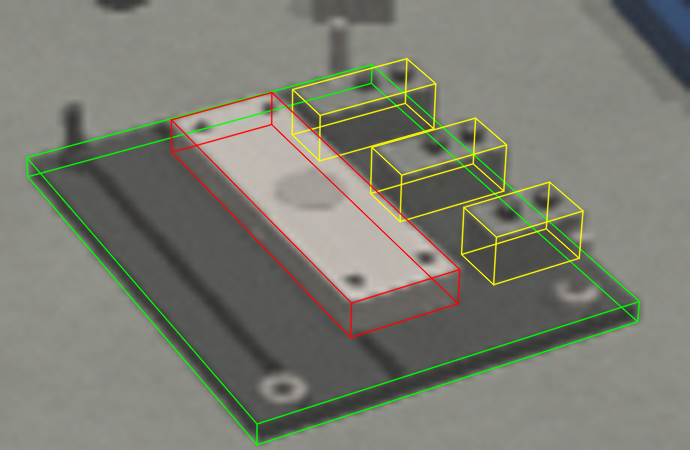

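The overlays fit well. The spacer yaw is about -0.42, with the tab clearly visible. I'll write a planner helper that prints the row numbers.

```bash
cat > plan.py <<'E'
from h import *
from scipy.spatial.transform import Rotation as Ro
def plan(start_p,start_R,goal_p,yaw_y,n,grip):
    """tool y axis at world angle yaw_y, z down; n equal rows; prints rounded rows, returns simulated end"""
    p=np.array(start_p,float);R=np.array(start_R,float)
    y=np.array([np.cos(yaw_y),np.sin(yaw_y),0]);z=np.array([0,0,-1.]);RG=np.c_[np.cross(y,z),y,z]
    rv=Ro.from_matrix(RG@R.T).as_rotvec(); P0=p.copy();R0=R.copy();goal=np.array(goal_p,float);rows=[]
    for k in range(1,n+1):
        tp=P0+(goal-P0)*k/n; tR=Ro.from_rotvec(rv*k/n).as_matrix()@R0
        d=np.round(R.T@(tp-p)*1000,1); w=np.round(np.rad2deg(Ro.from_matrix(R.T@tR).as_rotvec())/8,3)
        p=p+R@d/1000; R=R@Ro.from_rotvec(np.deg2rad(w*8)).as_matrix(); rows.append([grip,d.tolist(),w.tolist()])
    print(str(rows).replace(" ","")); print("end",np.round(p,4),"ymax deg",round(np.rad2deg(np.arctan2(R[1,1],R[0,1])),2)); return p,R
def st():
    o=observe();return np.array(o["ee_pos"]),np.array(o["eef_rot"]),o
E
python3 - <<'E'
from plan import *
p,R,o=st()
p,R=plan(p,R,[.42,.15,.23],np.deg2rad(20),11,85)
p,R=plan(p,R,[.4657,-.2943,.16],-.42,11,60)
E
```

```text
[[85,[-30.4,-29.9,0.1],[-0.001,0.0,0.547]],[85,[-32.5,-27.5,0.1],[-0.001,0.001,0.547]],[85,[-34.5,-25.0,0.1],[-0.0,0.0,0.547]],[85,[-36.4,-22.2,0.0],[-0.001,0.0,0.546]],[85,[-37.9,-19.4,0.1],[-0.001,0.001,0.547]],[85,[-39.3,-16.4,0.1],[-0.001,0.0,0.547]],[85,[-40.5,-13.4,0.1],[-0.0,0.001,0.547]],[85,[-41.3,-10.3,0.0],[-0.001,0.0,0.547]],[85,[-42.1,-7.1,0.1],[-0.001,0.0,0.547]],[85,[-42.4,-3.8,0.0],[-0.001,0.001,0.547]],[85,[-42.6,-0.7,0.1],[-0.001,0.0,0.547]]]
end [0.42 0.15 0.23] ymax deg 20.0
[[60,[-39.4,-9.9,6.4],[0.0,-0.0,0.501]],[60,[-39.9,-7.1,6.3],[0.0,-0.0,0.5]],[60,[-40.4,-4.4,6.4],[0.0,-0.0,0.501]],[60,[-40.6,-1.4,6.4],[0.0,-0.0,0.501]],[60,[-40.6,1.3,6.3],[0.0,-0.0,0.5]],[60,[-40.4,4.2,6.4],[0.0,-0.0,0.501]],[60,[-40.0,7.0,6.3],[0.0,-0.0,0.501]],[60,[-39.4,9.7,6.4],[0.0,-0.0,0.501]],[60,[-38.6,12.5,6.4],[0.0,-0.0,0.5]],[60,[-37.7,15.2,6.3],[0.0,-0.0,0.501]],[60,[-36.5,17.8,6.4],[0.0,-0.0,0.501]]]
end [ 0.4657 -0.2943  0.16  ] ymax deg -24.07
```

Call:
{"name": "carry_out", "arguments": {"increments": [[85, [-30, -30, 0], [0, 0, 0.55]], [85, [-32.5, -27.5, 0], [0, 0, 0.55]], [85, [-34.5, -25, 0], [0, 0, 0.55]], [85, [-36.5, -22, 0], [0, 0, 0.55]], [85, [-38, -19.5, 0], [0, 0, 0.55]], [85, [-39.5, -16.5, 0], [0, 0, 0.55]], [85, [-40.5, -13.5, 0], [0, 0, 0.55]], [85, [-41.5, -10.5, 0], [0, 0, 0.55]], [85, [-42, -7, 0], [0, 0, 0.55]], [85, [-42.5, -4, 0], [0, 0, 0.55]], [85, [-42.5, -0.5, 0], [0, 0, 0.55]]]}}

```text
t: 1.2
ee_pos: [0.4191, 0.1477, 0.2312]
eef_rot: [[-0.335, 0.942, -0.0], [0.942, 0.335, 0.0], [0.0, -0.0, -1.0]]
contact_force: [1.2, 0.6, 0.2]
grip_width: 0.0852
```

Call:
{"name": "carry_out", "arguments": {"increments": [[60, [-39.5, -10, 6.4], [0, 0, 0.5]], [60, [-40, -7, 6.4], [0, 0, 0.5]], [60, [-40.5, -4.5, 6.4], [0, 0, 0.5]], [60, [-40.5, -1.5, 6.4], [0, 0, 0.5]], [60, [-40.5, 1.5, 6.4], [0, 0, 0.5]], [60, [-40.5, 4, 6.4], [0, 0, 0.5]], [60, [-40, 7, 6.4], [0, 0, 0.5]], [60, [-39.5, 9.5, 6.4], [0, 0, 0.5]], [60, [-38.5, 12.5, 6.4], [0, 0, 0.5]], [60, [-37.5, 15, 6.4], [0, 0, 0.5]], [60, [-36.5, 18, 6.4], [0, 0, 0.5]], [60, [0, 0, 0], [0, 0, 0]]]}}

```text
t: 2.4
ee_pos: [0.4607, -0.3001, 0.1597]
eef_rot: [[0.419, 0.908, -0.003], [0.908, -0.419, -0.003], [-0.004, -0.001, -1.0]]
contact_force: [-0.4, -0.3, -0.1]
grip_width: 0.0599
```

```bash
python3 - <<'E'
from plan import *
p,R,o=st();print(o["t"],p,np.round(R,3).tolist(),o["q"],o["contact_force"],o["grip_width"])
im=camera("top")[:,:,::-1];cv2.imwrite("pics/top1_raw.png",im);A=crop(im,310,140,90,80,4,"x.png")
im=camera("side")[:,:,::-1];cv2.imwrite("pics/side1_raw.png",im);B=crop(im,250,170,100,110,4,"y.png")
cv2.imwrite("pics/app.png",np.hstack([A,B[:320]])) 
plan(p,R,[.4657,-.2943,.047],-.42,5,60)
E
```

```text
2.4 [ 0.4606559  -0.30010349  0.15967924] [[0.419, 0.908, -0.003], [0.908, -0.419, -0.003], [-0.004, -0.001, -1.0]] [-0.22398537  0.28072921  0.84122115  1.79133663 -0.22165116  1.17005716
  0.25298733] [-0.40236292 -0.3194234  -0.09888453] 0.05986347573412023
[[60,[1.6,0.5,22.5],[-0.002,0.006,-0.017]],[60,[1.5,0.4,22.6],[-0.002,0.006,-0.018]],[60,[1.5,0.5,22.5],[-0.002,0.005,-0.017]],[60,[1.6,0.4,22.5],[-0.002,0.006,-0.018]],[60,[1.4,0.5,22.6],[-0.002,0.006,-0.017]]]
end [ 0.4657 -0.2943  0.047 ] ymax deg -24.07
```

View pics/app.png

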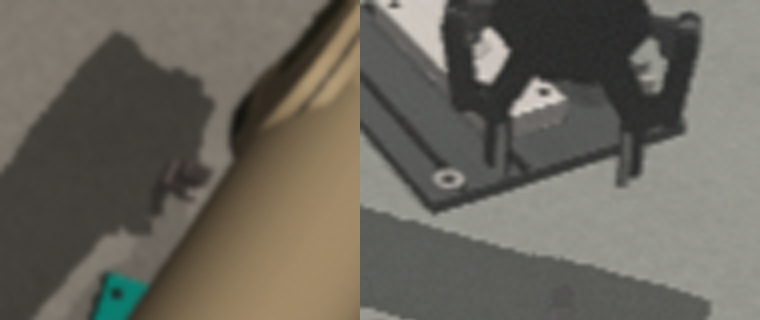

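The side picture shows the fingers straddling the line above the spacer. I'll correct the position, then go down.

Call:
{"name": "carry_out", "arguments": {"increments": [[60, [7.5, 2.4, 20], [0, 0, -0.09]], [60, [0, 0, 22], [0, 0, 0]], [60, [0, 0, 0], [0, 0, 0]], [60, [0, 0, 0], [0, 0, 0]]]}}

```text
t: 2.9
ee_pos: [0.468, -0.2883, 0.1194]
eef_rot: [[0.398, 0.917, 0.0], [0.917, -0.398, 0.001], [0.001, -0.0, -1.0]]
contact_force: [-0.3, 0.3, -0.8]
grip_width: 0.0602
```

```bash
python3 - <<'E'
from plan import *
p,R,o=st();print(o["t"],p,np.round(R,4).tolist(),o["qvel"],o["contact_force"])
plan(p,R,[.4657,-.2943,.043],-.42,4,60)
im=camera("side")[:,:,::-1];cv2.imwrite("pics/side2_raw.png",im);crop(im,250,170,100,110,5,"app2.png")
E
```

```text
2.9 [ 0.46797881 -0.2883195   0.11943094] [[0.3985, 0.9172, 0.0], [0.9172, -0.3985, 0.0006], [0.0006, -0.0002, -1.0]] [ 0.0036545  -0.01115924  0.0151869  -0.02207637 -0.00082254  0.00095429
 -0.00011828] [-0.27232135  0.3333827  -0.81852949]
[[60,[-1.6,0.1,19.1],[-0.0,-0.001,0.018]],[60,[-1.6,0.1,19.1],[-0.001,-0.001,0.018]],[60,[-1.6,0.0,19.1],[-0.0,-0.001,0.018]],[60,[-1.6,0.1,19.1],[-0.001,-0.001,0.019]]]
end [ 0.4657 -0.2943  0.043 ] ymax deg -24.07
```

View pics/app2.png

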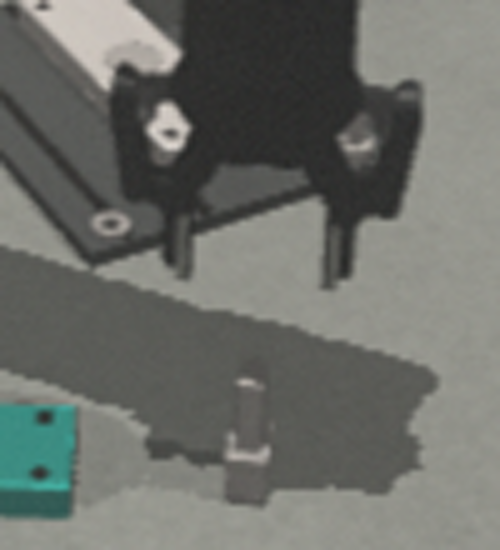

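Call:
{"name": "carry_out", "arguments": {"increments": [[60, [-6.4, 0.3, 0], [0, 0, 0.07]], [60, [0, 0, 25], [0, 0, 0]], [60, [0, 0, 25], [0, 0, 0]], [60, [0, 0, 20], [0, 0, 0]], [60, [0, 0, 6], [0, 0, 0]], [60, [0, 0, 0], [0, 0, 0]], [60, [0, 0, 0], [0, 0, 0]]]}}

```text
t: 3.65
ee_pos: [0.4661, -0.2957, 0.0441]
eef_rot: [[0.409, 0.913, 0.002], [0.913, -0.409, -0.001], [0.0, 0.002, -1.0]]
contact_force: [0.1, -0.7, 0.3]
grip_width: 0.0599
```

```bash
python3 - <<'E'
from plan import *
p,R,o=st();print(o["t"],p,np.round(R,4).tolist(),o["contact_force"])
im=camera("side")[:,:,::-1];cv2.imwrite("pics/side3_raw.png",im);A=crop(im,260,190,80,85,7,"app3.png")
im=camera("top")[:,:,::-1];cv2.imwrite("pics/top3_raw.png",im);crop(im,310,150,80,60,7,"app3t.png")
E
```

```text
3.65 [ 0.4661285  -0.29574886  0.04411098] [[0.4089, 0.9126, 0.0015], [0.9126, -0.4089, -0.0006], [0.0001, 0.0016, -1.0]] [ 0.13976785 -0.70920963  0.31827966]
```

View pics/app3.png

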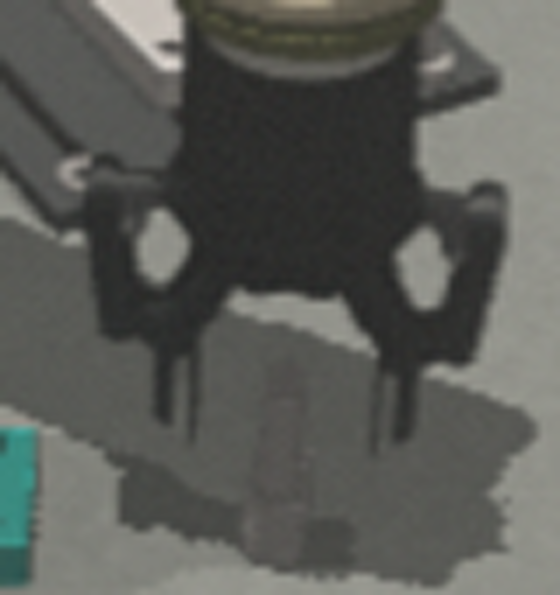

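The tab is centred between the fingers. I'll close on it.

Call:
{"name": "carry_out", "arguments": {"increments": [[0, [0, 0, 0], [0, 0, 0]], [0, [0, 0, 0], [0, 0, 0]], [0, [0, 0, 0], [0, 0, 0]], [0, [0, 0, 0], [0, 0, 0]], [0, [0, 0, 0], [0, 0, 0]], [0, [0, 0, 0], [0, 0, 0]], [0, [0, 0, 0], [0, 0, 0]]], "grip_force": 60}}

```text
t: 4.45
ee_pos: [0.4658, -0.2952, 0.0432]
eef_rot: [[0.409, 0.913, 0.0], [0.913, -0.409, 0.0], [0.0, 0.0, -1.0]]
contact_force: [-2.4, 2.3, 5.4]
grip_width: 0.0112
```

Call:
{"name": "carry_out", "arguments": {"increments": [[0, [0, 0, -10], [0, 0, 0]], [0, [0, 0, -20], [0, 0, 0]], [0, [0, 0, -30], [0, 0, 0]], [0, [0, 0, -40], [0, 0, 0]], [0, [0, 0, 0], [0, 0, 0]], [0, [0, 0, 0], [0, 0, 0]], [0, [0, 0, 0], [0, 0, 0]]]}}

```text
t: 5.15
ee_pos: [0.465, -0.2946, 0.1419]
eef_rot: [[0.408, 0.913, -0.001], [0.913, -0.408, 0.001], [0.0, -0.002, -1.0]]
contact_force: [-0.4, 1.0, -1.6]
grip_width: 0.0111
```

```bash
python3 - <<'E'
from plan import *
p,R,o=st();print(o["t"],p,np.round(R,4).tolist(),o["contact_force"],o["grip_width"])
im=camera("side")[:,:,::-1];cv2.imwrite("pics/side4_raw.png",im);A=crop(im,260,150,80,85,7,"app4.png")
f=np.array([.5277,.038]);a=.1825;c,s=np.cos(a),np.sin(a)
t=f+[c*35+s*70, s*35-c*70]*np.array(1e-3); print("target",t)
E
```

```text
5.15 [ 0.4649996  -0.29458615  0.14191678] [[0.4084, 0.9128, -0.0014], [0.9128, -0.4084, 0.0008], [0.0002, -0.0016, -1.0]] [-0.38643957  0.97206443 -1.55317436] 0.011085268754143432
target [ 0.57482296 -0.02448541]
```

View pics/app4.png

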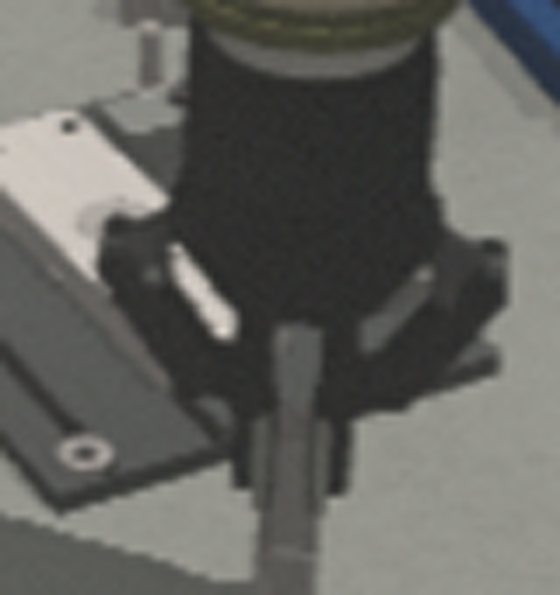

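The spacer is held and lifted: width 11 mm, and the force change is about -2 N, its weight. I'm moving above the gap centre, fixture (33,-70).

```bash
cat >> plan.py <<'E'
FX=np.array([.5277,.038]);FA=.1825
def fx(x,y):
    c,s=np.cos(FA),np.sin(FA); return FX+np.array([c*x-s*y,s*x+c*y])/1000
def infx(p):
    d=np.asarray(p)[:2]-FX;c,s=np.cos(FA),np.sin(FA);return np.array([c*d[0]+s*d[1],-s*d[0]+c*d[1]])*1000
E
python3 - <<'E'
from plan import *
p,R,o=st();t=fx(33,-70);print(t)
plan(p,R,[*t,.142],.1825,9,0)
E
```

```text
[ 0.57285617 -0.02484839]
[[0,[32.3,-1.3,-0.0],[-0.002,-0.001,-0.48]],[0,[32.2,0.9,-0.1],[-0.001,-0.0,-0.48]],[0,[32.2,3.0,0.0],[-0.002,-0.001,-0.48]],[0,[31.8,5.2,-0.0],[-0.002,-0.0,-0.48]],[0,[31.5,7.3,-0.1],[-0.001,-0.001,-0.48]],[0,[30.9,9.4,-0.0],[-0.002,-0.0,-0.481]],[0,[30.2,11.4,-0.0],[-0.002,-0.001,-0.48]],[0,[29.3,13.5,-0.1],[-0.001,-0.0,-0.48]],[0,[28.4,15.3,-0.0],[-0.002,-0.001,-0.48]]]
end [ 0.5728 -0.0249  0.142 ] ymax deg 10.46
```

Call:
{"name": "carry_out", "arguments": {"increments": [[0, [32, -1.5, 0], [0, 0, -0.48]], [0, [32, 1, 0], [0, 0, -0.48]], [0, [32, 3, 0], [0, 0, -0.48]], [0, [32, 5, 0], [0, 0, -0.48]], [0, [31.5, 7.5, 0], [0, 0, -0.48]], [0, [31, 9.5, 0], [0, 0, -0.48]], [0, [30, 11.5, 0], [0, 0, -0.48]], [0, [29.5, 13.5, 0], [0, 0, -0.48]], [0, [28.5, 15.5, 0], [0, 0, -0.48]], [0, [0, 0, 0], [0, 0, 0]], [0, [0, 0, 0], [0, 0, 0]], [0, [0, 0, 0], [0, 0, 0]]]}}

```text
t: 6.4
ee_pos: [0.5736, -0.0262, 0.1428]
eef_rot: [[-0.181, 0.984, -0.0], [0.984, 0.181, -0.001], [-0.0, -0.0, -1.0]]
contact_force: [-0.0, -0.7, -2.0]
grip_width: 0.0109
```

```bash
python3 - <<'E'
from plan import *
p,R,o=st();print(o["t"],p,np.round(R,4).tolist(),infx(p),o["contact_force"],np.rad2deg(np.arctan2(R[1,1],R[0,1])))
plan(p,R,[*fx(33,-70),.1],.1825,2,0)
E
```

```text
6.4 [ 0.57363759 -0.02618448  0.14275999] [[-0.1808, 0.9835, -0.0003], [0.9835, 0.1808, -0.0005], [-0.0005, -0.0004, -1.0]] [ 33.52595593 -71.45572354] [-0.04857403 -0.72428695 -2.04324636] 10.41468192397906
[[0,[0.7,-0.3,21.4],[-0.001,0.002,-0.003]],[0,[0.8,-0.2,21.4],[-0.002,0.001,-0.002]]]
end [ 0.5729 -0.0248  0.1   ] ymax deg 10.45
```

Call:
{"name": "carry_out", "arguments": {"increments": [[0, [1.5, -0.5, 20], [0, 0, 0]], [0, [0, 0, 17], [0, 0, 0]], [0, [0, 0, 0], [0, 0, 0]], [0, [0, 0, 0], [0, 0, 0]], [0, [0, 0, 0], [0, 0, 0]]]}}

```text
t: 6.9
ee_pos: [0.5735, -0.0247, 0.107]
eef_rot: [[-0.181, 0.984, 0.001], [0.984, 0.181, 0.0], [-0.0, 0.001, -1.0]]
contact_force: [0.4, -0.6, -1.0]
grip_width: 0.0112
```

```bash
cat > chk.py <<'E'
from plan import *
from ov import *
import sys
def chk(tag,dz=.0432,sp=True):
    p,R,o=st();print(o["t"],p,infx(p),np.round(o["contact_force"],1),round(np.arctan2(R[1,1],R[0,1]),4),o["grip_width"])
    f=(*FX,FA);it=[(box(45,95,-85,-55,0,28),f,.012,(0,255,255)),(box(-30,30,-95,95,0,20),(.5178,.0404,.1873),.012,(255,0,255))]
    if sp: it+=[(SP[0],(p[0],p[1],np.arctan2(R[1,1],R[0,1])),p[2]-dz,(0,255,0)),(SP[1],(p[0],p[1],np.arctan2(R[1,1],R[0,1])),p[2]-dz,(0,0,255))]
    ims={}
    for n,(u,v,w,h) in dict(side=(262,150,80,70),top=(225,125,75,75)).items():
        im=np.ascontiguousarray(camera(n)[:,:,::-1]);ims[n]=im;cv2.imwrite(f"pics/{tag}_{n}_raw.png",im)
        c=cv2.resize(im[v:v+h,u:u+w],None,fx=8,fy=8,interpolation=cv2.INTER_CUBIC)
        cv2.imwrite(f"pics/{tag}_{n}.png",c)
        cv2.imwrite(f"pics/{tag}_{n}_o.png",draw(n,im,it,u,v,w,h,8))
    return ims
E
python3 -c "
from chk import *
chk('g1')"
```

```text
6.9 [ 0.57345212 -0.02472392  0.10696637] [ 33.60864218 -69.98576053] [ 0.4 -0.6 -1. ] 0.1815 0.011226314200751973
```

View pics/g1_side_o.png

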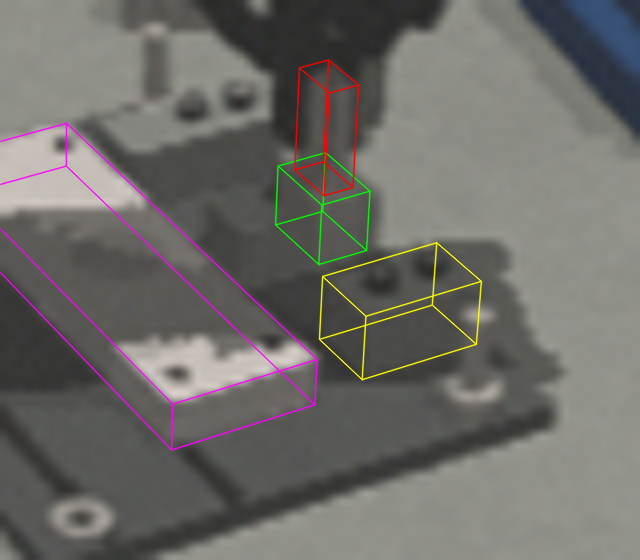

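View pics/g1_top_o.png

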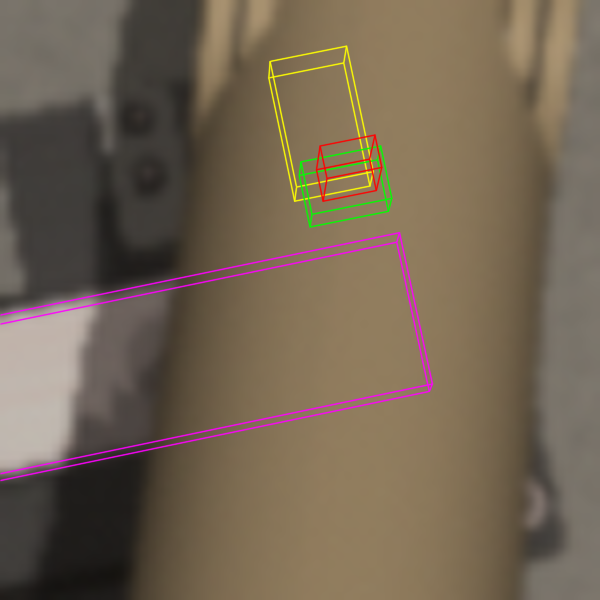

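The top camera is blocked by the arm. I'll enhance the side view to compare the actual spacer with the prediction.

```bash
python3 - <<'E'
from ov import *
im=cv2.imread("pics/g1_side_raw.png")
u,v,w,h=288,150,32,42
im2=np.clip((im.astype(float)-30)*2.2,0,255).astype(np.uint8)
it=[(SP[0],(.57345,-.02472,.1815),.0638,(0,255,0)),(SP[1],(.57345,-.02472,.1815),.0638,(0,0,255))]
A=draw("side",im2,[],u,v,w,h,12);B=draw("side",im2,it,u,v,w,h,12)
cv2.imwrite("pics/g1z.png",np.hstack([A,B]))
E
```

```text
(no output)
```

View pics/g1z.png

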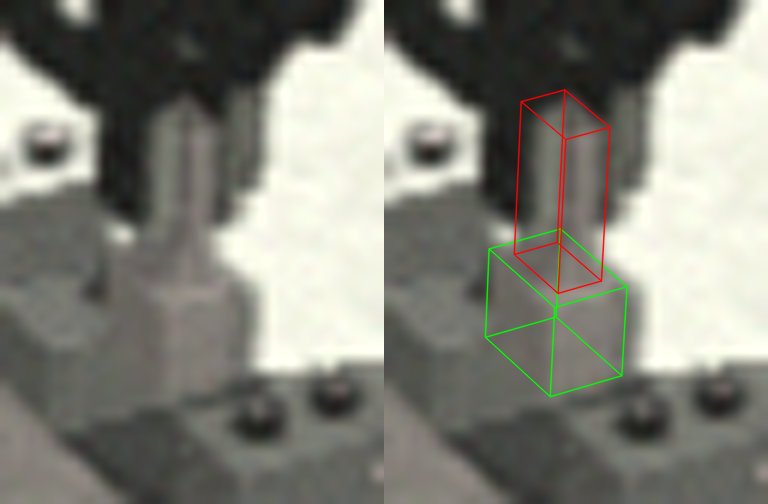

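```bash
cat > fsp.py <<'E'
from fit import *
def fitsp(im,p0,z,rng=2.0,cam="side"):
    B=lambda n,p:hullsegs(n,box(-10,10,-15,15,5,30),p,z)
    t=np.array([[-10,-15,30],[10,-15,30],[-10,-15,5.]])/1000
    return fit({cam:im},lambda n,p:[x for x in B(n,p)]+[(t[0],t[1]),(t[0],t[2])],p0,z,rng=rng)
E
python3 - <<'E'
from fsp import *
from plan import infx
im=cv2.imread("pics/g1_side_raw.png")
for r in(1.5,2,2.5):
    q=fitsp(im,(.57345,-.02472,.1815),.0638,r);print(infx(q))
# template style: minimise edges over dx,dy with fixed yaw
E
```

```text
['side'] pose [ 0.5768 -0.0192  0.0907] n 41 med|r| 0.556
[ 37.90033341 -65.18785745]
['side'] pose [ 0.5768 -0.0192  0.0907] n 41 med|r| 0.556
[ 37.90025989 -65.1879573 ]
['side'] pose [ 0.5768 -0.0192  0.0905] n 41 med|r| 0.555
[ 37.8940165  -65.20265435]
```

By eye the spacer sits about 1 mm to +x of the prediction in the side camera. That camera's own fixture fit has the same +1.1 mm offset, so the relative placement is sound. The side-only gap centre is x≈32.2 and the top-only one is 33.2, so I'll aim for 32.8 and lower it gently.

Call:
{"name": "carry_out", "arguments": {"increments": [[0, [0, -0.8, 5], [0, 0, 0]], [0, [0, 0, 10], [0, 0, 0]], [0, [0, 0, 10], [0, 0, 0]], [0, [0, 0, 8], [0, 0, 0]], [0, [0, 0, 0], [0, 0, 0]], [0, [0, 0, 0], [0, 0, 0]]]}}

```text
t: 7.6
ee_pos: [0.572, -0.0245, 0.0726]
eef_rot: [[-0.181, 0.983, -0.001], [0.983, 0.181, -0.0], [-0.0, -0.001, -1.0]]
contact_force: [-0.8, 0.1, -1.2]
grip_width: 0.0108
```

```bash
python3 -c "
from chk import *
chk('g2')
im=cv2.imread('pics/g2_side_raw.png');im2=np.clip((im.astype(float)-30)*2.2,0,255).astype(np.uint8)
cv2.imwrite('pics/g2z.png',draw('side',im2,[],280,155,50,45,12))"
```

```text
7.6 [ 0.5719824  -0.02447116  0.07261912] [ 32.20920041 -69.47046061] [-0.8  0.1 -1.2] 0.1821 0.010766997821571216
```

View pics/g2z.png

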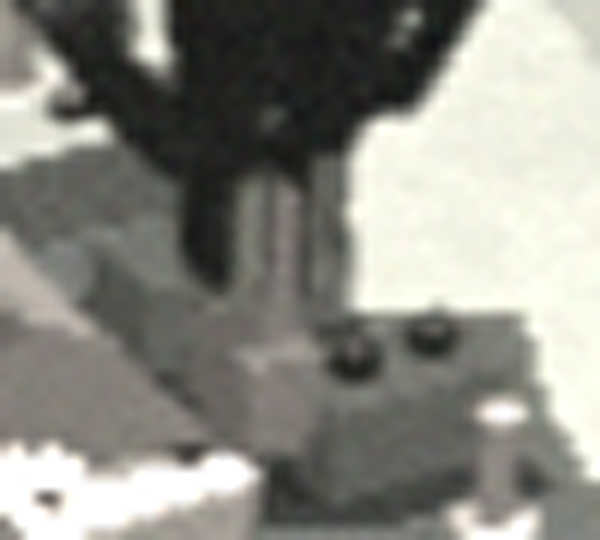

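The view shows the spacer between the plate edge and the stop front, with no contact force. I'll carry on down.

Call:
{"name": "carry_out", "arguments": {"increments": [[0, [0, 0, 5], [0, 0, 0]], [0, [0, 0, 5], [0, 0, 0]], [0, [0, 0, 3], [0, 0, 0]], [0, [0, 0, 2], [0, 0, 0]], [0, [0, 0, 0], [0, 0, 0]], [0, [0, 0, 0], [0, 0, 0]]]}}

```text
t: 8.3
ee_pos: [0.5721, -0.0244, 0.0579]
eef_rot: [[-0.181, 0.983, 0.0], [0.983, 0.181, 0.0], [0.0, 0.0, -1.0]]
contact_force: [0.1, 0.6, -1.1]
grip_width: 0.0111
```

Call:
{"name": "carry_out", "arguments": {"increments": [[0, [0, 0, 1], [0, 0, 0]], [0, [0, 0, 1], [0, 0, 0]], [0, [0, 0, 0.5], [0, 0, 0]], [0, [0, 0, 0.5], [0, 0, 0]], [0, [0, 0, 0], [0, 0, 0]], [0, [0, 0, 0], [0, 0, 0]]]}}

```text
t: 8.9
ee_pos: [0.5721, -0.0243, 0.0552]
eef_rot: [[-0.181, 0.983, 0.0], [0.983, 0.181, 0.0], [0.0, 0.0, -1.0]]
contact_force: [-1.4, 0.6, 4.8]
grip_width: 0.0111
```

```bash
python3 -c "
from chk import *
chk('g3')
im=cv2.imread('pics/g3_side_raw.png');im2=np.clip((im.astype(float)-30)*2.2,0,255).astype(np.uint8)
cv2.imwrite('pics/g3z.png',draw('side',im2,[],280,155,50,45,12))"
```

```text
8.9 [ 0.57213976 -0.02431908  0.05518258] [ 32.39154442 -69.349465  ] [-1.4  0.6  4.8] 0.1823 0.011122932405094637
```

View pics/g3z.png

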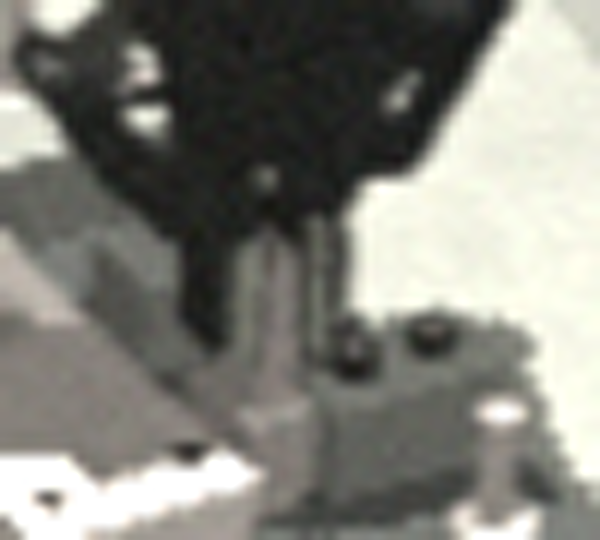

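It is seated: force +4.8 N with TCP z at 55.2 mm, exactly 12 + 43.2. Now I'll release it and rise.

Call:
{"name": "carry_out", "arguments": {"increments": [[40, [0, 0, 0], [0, 0, 0]], [40, [0, 0, 0], [0, 0, 0]], [40, [0, 0, 0], [0, 0, 0]], [40, [0, 0, 0], [0, 0, 0]], [40, [0, 0, -10], [0, 0, 0]], [40, [0, 0, -20], [0, 0, 0]], [40, [0, 0, -30], [0, 0, 0]], [40, [0, 0, -30], [0, 0, 0]], [40, [0, 0, 0], [0, 0, 0]]]}}

```text
t: 9.9
ee_pos: [0.5745, -0.0247, 0.1497]
eef_rot: [[-0.181, 0.983, 0.007], [0.984, 0.181, 0.001], [-0.0, 0.007, -1.0]]
contact_force: [0.5, -0.5, 0.7]
grip_width: 0.04
```

```bash
python3 -c "
from chk import *
ims=chk('g4')
c=np.array(fx(-42,4));print(c, 'push start')
p,R,o=st()
plan(p,R,[*fx(-80,4.),.145],.1825+np.pi/2,11,0)
"
```

```text
9.9 [ 0.57447435 -0.02472897  0.1496717 ] [ 34.61297818 -70.17624098] [ 0.5 -0.5  0.7] 0.1818 0.039963457132395644
[0.48567154 0.03431105] push start
[[0,[6.7,-10.3,0.1],[0.001,0.001,-1.023]],[0,[8.0,-9.2,0.0],[0.001,0.001,-1.023]],[0,[9.3,-7.9,0.1],[0.001,0.0,-1.023]],[0,[10.3,-6.5,0.1],[0.001,0.001,-1.022]],[0,[11.2,-5.1,0.0],[0.001,0.001,-1.023]],[0,[11.8,-3.3,0.1],[0.001,0.001,-1.023]],[0,[12.1,-1.7,0.1],[0.001,0.001,-1.023]],[0,[12.2,0.1,0.0],[0.002,0.0,-1.023]],[0,[12.1,1.8,0.1],[0.001,0.001,-1.023]],[0,[11.7,3.5,0.1],[0.001,0.001,-1.023]],[0,[11.1,5.2,0.1],[0.001,0.0,-1.023]]]
end [0.4483 0.0275 0.145 ] ymax deg 100.46
```

View pics/g4_side.png

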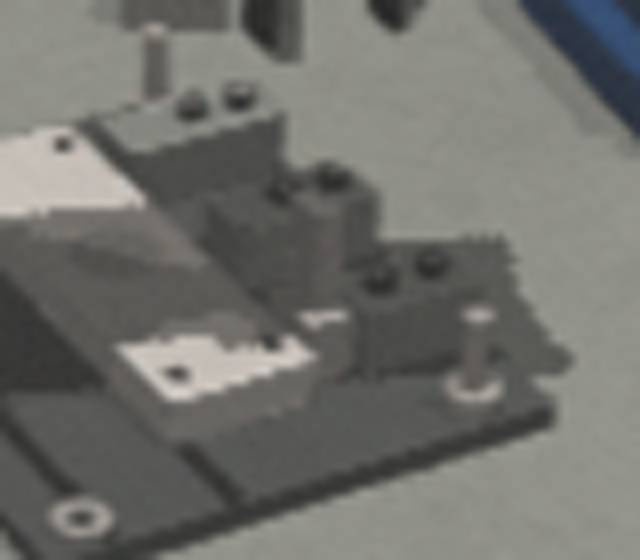

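The spacer stands upright and free in the gap, square in front of the short stop. Next I'll turn the jaws sideways, close them, and go behind the plate's near edge.

```bash
python3 -c "
from chk import *
p,R,o=st();print(np.round(o['q'],2))
"
```

```text
[-0.54  0.31  0.6   1.74 -0.19  1.15  0.3 ]
```

Call:
{"name": "carry_out", "arguments": {"increments": [[0, [6.5, -10.5, 0], [0, 0, -1.02]], [0, [8, -9, 0], [0, 0, -1.02]], [0, [9.5, -8, 0], [0, 0, -1.02]], [0, [10.5, -6.5, 0], [0, 0, -1.02]], [0, [11, -5, 0], [0, 0, -1.02]], [0, [12, -3.5, 0], [0, 0, -1.02]], [0, [12, -1.5, 0], [0, 0, -1.02]], [0, [12, 0, 0], [0, 0, -1.02]], [0, [12, 2, 0], [0, 0, -1.02]], [0, [11.5, 3.5, 0], [0, 0, -1.02]], [0, [11, 5, 0], [0, 0, -1.02]], [0, [0, 0, 0], [0, 0, 0]], [0, [0, 0, 0], [0, 0, 0]], [0, [0, 0, 0], [0, 0, 0]]]}}

```text
t: 11.4
ee_pos: [0.4488, 0.0273, 0.1447]
eef_rot: [[-0.985, -0.174, -0.0], [-0.174, 0.985, -0.0], [0.0, -0.0, -1.0]]
contact_force: [-0.6, 0.5, 0.1]
grip_width: -0.0001
```

```bash
python3 -c "
from chk import *
p,R,o=st();print(o['t'],p,infx(p),np.round(o['q'],2),o['grip_width'],o['contact_force'])
plan(p,R,[*fx(-76,4.),.022],.1825+np.pi/2,1,0)
"
```

```text
11.4 [0.44878561 0.02732126 0.14467079] [-79.54193542   3.8206634 ] [-0.56  0.    0.4   2.03 -0.    1.11  1.59] -0.0001288201142363207 [-0.61615772  0.54070238  0.09349142]
[[0,[-3.6,0.2,122.7],[-0.001,-0.002,-0.057]]]
end [0.4523 0.0281 0.022 ] ymax deg 100.46
```

Call:
{"name": "carry_out", "arguments": {"increments": [[0, [0, 0, 35], [0, 0, -0.06]], [0, [0, 0, 35], [0, 0, 0]], [0, [0, 0, 30], [0, 0, 0]], [0, [0, 0, 15], [0, 0, 0]], [0, [0, 0, 7], [0, 0, 0]], [0, [0, 0, 0], [0, 0, 0]], [0, [0, 0, 0], [0, 0, 0]], [0, [0, 0, 0], [0, 0, 0]]], "grip_force": 80}}

```text
t: 12.2
ee_pos: [0.4493, 0.0277, 0.0238]
eef_rot: [[-0.983, -0.185, 0.002], [-0.185, 0.983, 0.001], [-0.002, 0.0, -1.0]]
contact_force: [-0.6, -0.5, 0.3]
grip_width: -0.0001
```

```bash
python3 -c "
from chk import *
ims=chk('g5',sp=False)
p,R,o=st()
for n,(u,v,w,h) in dict(side=(215,130,120,95),top=(195,115,110,100)).items(): crop(ims[n],u,v,w,h,6,f'g5w_{n}.png')
"
```

```text
12.2 [0.44932223 0.02773965 0.02384229] [-78.93828971   4.13471667] [-0.6 -0.5  0.3] 1.7568 -0.00012105494168538173
```

View pics/g5w_side.png

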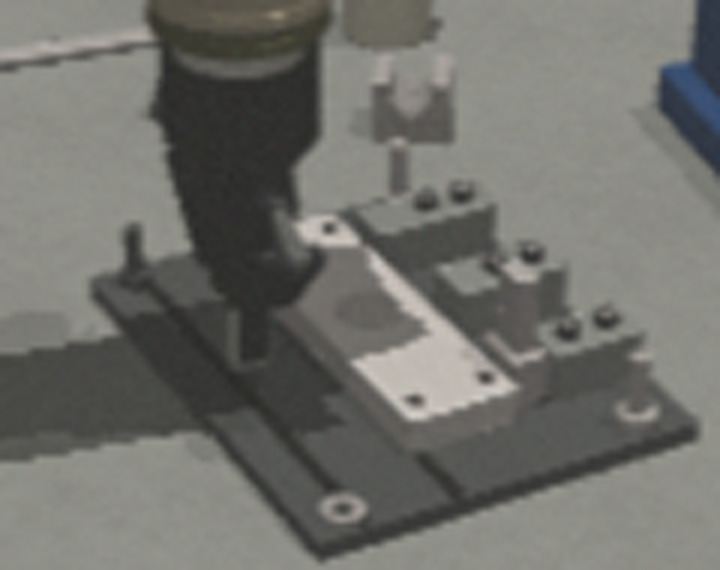

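View pics/g5w_top.png

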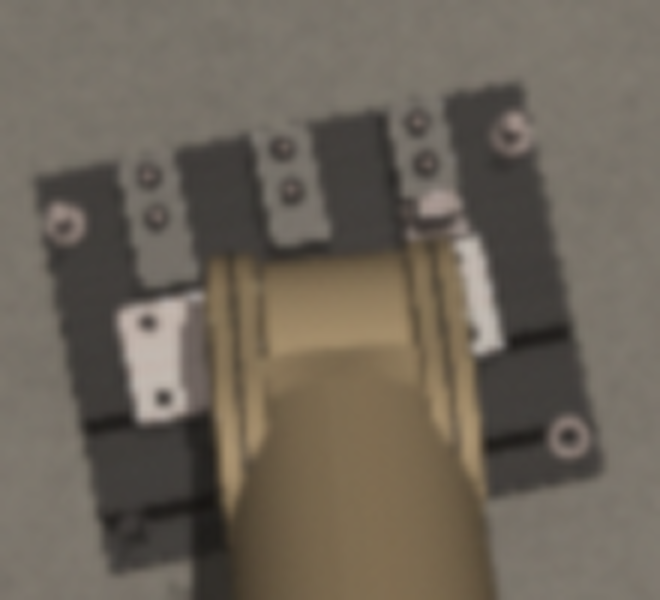

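The fingers are in front of the near edge, at its middle. I'll approach until contact.

Call:
{"name": "carry_out", "arguments": {"increments": [[0, [-8, 0, 0], [0, 0, 0]], [0, [-8, 0, 0], [0, 0, 0]], [0, [-5, 0, 0], [0, 0, 0]], [0, [-2, 0, 0], [0, 0, 0]], [0, [-2, 0, 0], [0, 0, 0]], [0, [0, 0, 0], [0, 0, 0]], [0, [0, 0, 0], [0, 0, 0]]]}}

```text
t: 13.0
ee_pos: [0.4729, 0.0322, 0.0228]
eef_rot: [[-0.983, -0.185, -0.0], [-0.185, 0.983, 0.0], [0.0, 0.0, -1.0]]
contact_force: [-0.6, 0.4, 0.1]
grip_width: 0.0001
```

Call:
{"name": "carry_out", "arguments": {"increments": [[0, [-1, 0, 0], [0, 0, 0]], [0, [-1, 0, 0], [0, 0, 0]], [0, [-1, 0, 0], [0, 0, 0]], [0, [-1, 0, 0], [0, 0, 0]], [0, [0, 0, 0], [0, 0, 0]]]}}

```text
t: 13.5
ee_pos: [0.4771, 0.033, 0.0229]
eef_rot: [[-0.983, -0.185, 0.0], [-0.185, 0.983, 0.0], [-0.0, 0.0, -1.0]]
contact_force: [-0.1, -0.5, -0.1]
grip_width: -0.0001
```

Call:
{"name": "carry_out", "arguments": {"increments": [[0, [-1, 0, 0], [0, 0, 0]], [0, [-1, 0, 0], [0, 0, 0]], [0, [-1, 0, 0], [0, 0, 0]], [0, [-1, 0, 0], [0, 0, 0]], [0, [0, 0, 0], [0, 0, 0]]]}}

```text
t: 14.0
ee_pos: [0.4808, 0.0338, 0.0227]
eef_rot: [[-0.983, -0.185, -0.0], [-0.185, 0.983, 0.0], [0.0, 0.0, -1.0]]
contact_force: [-1.4, -0.6, -0.8]
grip_width: 0.0001
```

Call:
{"name": "carry_out", "arguments": {"increments": [[0, [-1, 0, 0], [0, 0, 0]], [0, [-1, 0, 0], [0, 0, 0]], [0, [0, 0, 0], [0, 0, 0]]]}}

```text
t: 14.3
ee_pos: [0.4826, 0.0338, 0.0227]
eef_rot: [[-0.983, -0.185, -0.001], [-0.185, 0.983, -0.0], [0.001, -0.0, -1.0]]
contact_force: [-3.1, -0.6, -0.4]
grip_width: -0.0005
```

In contact and sliding (about 3 N). Continuing.

Call:
{"name": "carry_out", "arguments": {"increments": [[0, [-1, 0, 0], [0, 0, 0]], [0, [-1, 0, 0], [0, 0, 0]], [0, [0, 0, 0], [0, 0, 0]]]}}

```text
t: 14.6
ee_pos: [0.483, 0.0339, 0.0223]
eef_rot: [[-0.983, -0.185, -0.004], [-0.185, 0.983, -0.001], [0.004, 0.0, -1.0]]
contact_force: [-10.2, -1.2, 3.6]
grip_width: 0.0001
```

Call:
{"name": "carry_out", "arguments": {"increments": [[0, [-1, 0, 0], [0, 0, 0]], [0, [-1, 0, 0], [0, 0, 0]], [0, [0, 0, 0], [0, 0, 0]]]}}

```text
t: 14.9
ee_pos: [0.483, 0.034, 0.0216]
eef_rot: [[-0.983, -0.185, -0.008], [-0.185, 0.983, -0.001], [0.008, 0.0, -1.0]]
contact_force: [-15.9, -3.2, 5.6]
grip_width: -0.0
```

```bash
cat > chk2.py <<'E'
from chk import *
def c2(tag):
    ims=chk(tag,sp=False)
    pl=(*fx(-5,4.2),FA); f=(*FX,FA)
    sp=(*fx(35,-70),FA)
    it=[(box(25,95,55,85,0,28),f,.012,(0,255,255)),(box(45,95,-85,-55,0,28),f,.012,(0,255,255)),(box(-30,30,-95,95,0,20),pl,.012,(255,0,255)),(SP[0],sp,.012,(0,255,0)),(SP[1],sp,.012,(0,255,0))]
    for n,(u,v,w,h) in dict(side=(235,140,100,80),top=(195,115,110,100)).items():
        im=np.clip((ims[n].astype(float)-20)*1.5,0,255).astype(np.uint8)
        cv2.imwrite(f"pics/{tag}w_{n}.png",draw(n,im,[],u,v,w,h,7)); cv2.imwrite(f"pics/{tag}wo_{n}.png",draw(n,im,it,u,v,w,h,7))
E
python3 -c "
from chk2 import *
c2('g6')"
```

```text
14.9 [0.48300423 0.03395811 0.02162846] [-44.68706215   4.13700487] [-15.9  -3.2   5.6] 1.7568 -2.0037308190849693e-05
```

View pics/g6w_side.png

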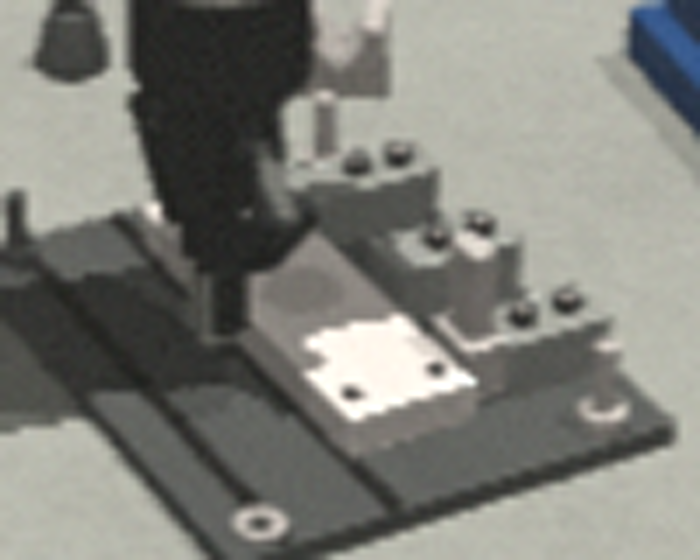

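View pics/g6wo_side.png

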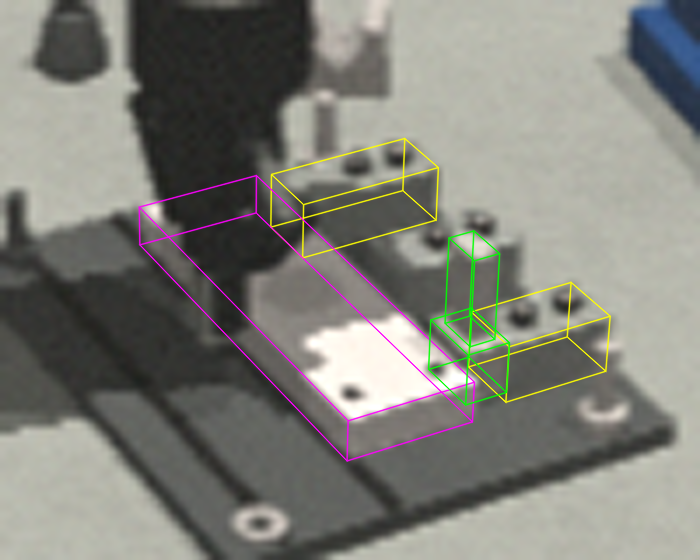

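View pics/g6w_top.png

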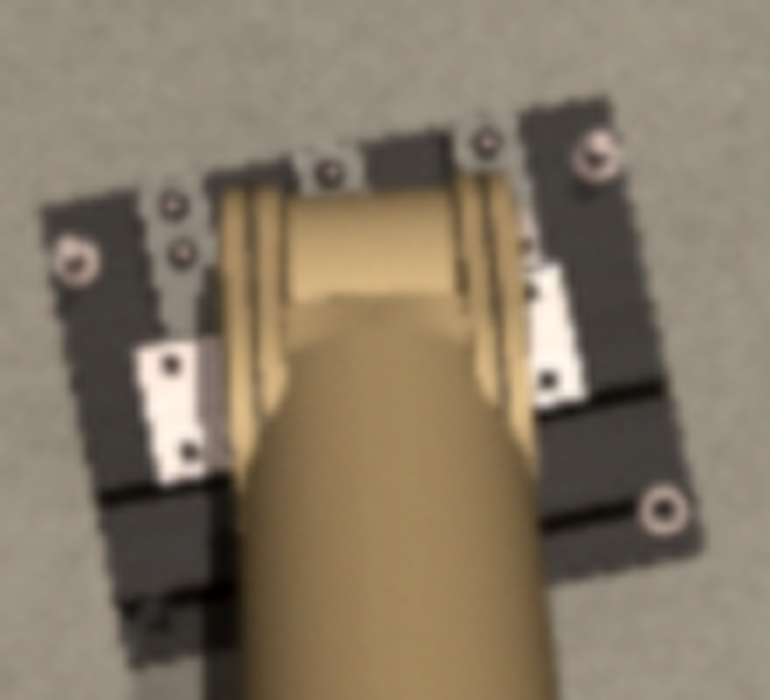

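Force is building against a hard stop. I'll check the plate's displacement at both ends numerically, with the same visible edge pieces before and after.

```bash
cat > pf.py <<'E'
from fit import *
from plan import FX,FA,fx
def S(*l): return [(np.array(a)/1000.,np.array(b)/1000.) for a,b in l]
TOP=S(((30,66,20),(30,95,20)),((30,95,20),(-30,95,20)),((-30,-95,20),(30,-95,20)),((30,-95,20),(30,-86,20)),((-30,70,20),(-30,95,20)),((-30,-95,20),(-30,-84,20)))
SIDE=S(((30,-95,20),(30,-15,20)),((30,-95,20),(-30,-95,20)),((-30,-95,20),(-30,-25,20)),((-30,-95,0),(-30,-30,0)),((-30,-95,0),(30,-95,0)))
CF={"top":(.5272,.0378,.1826),"side":(.5288,.0386,.1811)}
def rep(n,p):
    f=CF[n];d=p[:2]-np.array(f[:2]);c,s=np.cos(f[2]),np.sin(f[2]);x,y,a=(c*d[0]+s*d[1])*1e3,(-s*d[0]+c*d[1])*1e3,p[2]-f[2]
    print("  ",n,"x %.2f y %.2f dyaw %.4f  far edge @y+70: %.2f  @y-70: %.2f"%(x,y,a,x+30-70*a+y*a,x+30+70*a+y*a))
def pf(tag):
    for n in("top","side"):
        im=cv2.imread(f"pics/{n}0_raw.png" if tag=="0" else f"pics/{tag}_{n}_raw.png")
        for x0 in(-9,-5): 
            p=fit({n:im},lambda m,q:TOP if m=="top" else SIDE,[*fx(x0,4.2),FA],.012,rng=2,verbose=True);rep(n,p)
E
python3 -c "
from pf import *
pf('0');print();pf('g6')"
```

```text
['top'] pose [0.5177 0.0405 0.1875] n 58 med|r| 0.078
   top x -8.87 y 4.41 dyaw 0.0049  far edge @y+70: 20.81  @y-70: 21.50
['top'] pose [0.5177 0.0405 0.1875] n 58 med|r| 0.078
   top x -8.87 y 4.41 dyaw 0.0049  far edge @y+70: 20.81  @y-70: 21.50
['side'] pose [0.5178 0.041  0.1934] n 86 med|r| 0.238
   side x -10.43 y 4.34 dyaw 0.0123  far edge @y+70: 18.76  @y-70: 20.48
['side'] pose [0.5178 0.041  0.1934] n 86 med|r| 0.238
   side x -10.43 y 4.34 dyaw 0.0123  far edge @y+70: 18.76  @y-70: 20.48

['top'] pose [0.522  0.041  0.1817] n 58 med|r| 0.088
   top x -4.56 y 4.05 dyaw -0.0009  far edge @y+70: 25.50  @y-70: 25.37
['top'] pose [0.522  0.041  0.1817] n 58 med|r| 0.088
   top x -4.56 y 4.05 dyaw -0.0009  far edge @y+70: 25.50  @y-70: 25.37
['side'] pose [0.5222 0.0413 0.1916] n 86 med|r| 0.185
   side x -5.97 y 3.88 dyaw 0.0105  far edge @y+70: 23.33  @y-70: 24.80
['side'] pose [0.5222 0.0413 0.1916] n 86 med|r| 0.185
   side x -5.97 y 3.88 dyaw 0.0105  far edge @y+70: 23.33  @y-70: 24.80
```

The top-camera fit now puts the far edge at 25.5 / 25.4 mm (stop face at 25) with no yaw error, so the plate is flush at both ends. I'll press a bit more firmly and let it settle.

Call:
{"name": "carry_out", "arguments": {"increments": [[0, [-1, 0, 0], [0, 0, 0]], [0, [-1, 0, 0], [0, 0, 0]], [0, [-1, 0, 0], [0, 0, 0]], [0, [0, 0, 0], [0, 0, 0]], [0, [0, 0, 0], [0, 0, 0]], [0, [0, 0, 0], [0, 0, 0]], [0, [0, 0, 0], [0, 0, 0]], [0, [0, 0, 0], [0, 0, 0]]]}}

```text
t: 15.8
ee_pos: [0.4831, 0.0339, 0.0207]
eef_rot: [[-0.983, -0.185, -0.014], [-0.185, 0.983, -0.002], [0.014, 0.001, -1.0]]
contact_force: [-26.4, -5.2, 9.3]
grip_width: 0.0003
```

```bash
python3 -c "
from chk2 import *
c2('g7')
from pf import pf
pf('g7')"
```

```text
15.8 [0.48308855 0.03392152 0.02065394] [-44.61078208   4.0857252 ] [-26.4  -5.2   9.3] 1.7564 0.0003431525905185796
['top'] pose [0.522  0.0409 0.1818] n 58 med|r| 0.086
   top x -4.55 y 4.04 dyaw -0.0008  far edge @y+70: 25.50  @y-70: 25.39
['top'] pose [0.522  0.0409 0.1818] n 58 med|r| 0.086
   top x -4.55 y 4.04 dyaw -0.0008  far edge @y+70: 25.50  @y-70: 25.39
['side'] pose [0.5219 0.0413 0.1962] n 86 med|r| 0.188
   side x -6.25 y 3.89 dyaw 0.0151  far edge @y+70: 22.75  @y-70: 24.87
['side'] pose [0.5219 0.0413 0.1962] n 86 med|r| 0.188
   side x -6.25 y 3.89 dyaw 0.0151  far edge @y+70: 22.75  @y-70: 24.87
```

View pics/g7w_side.png

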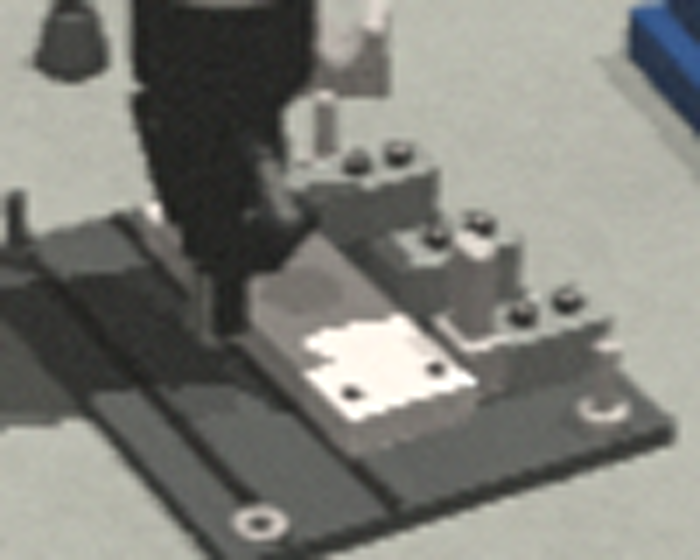

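The picture shows the spacer upright between plate and short stop, and the long stop touching the plate. The plate did not move while force rose from 16 to 27 N. Handing in.

```bash
python3 -c "
from workcell import *
print(hand_in())"
```

```text
the job is handed in; nothing more can be done
None
```

I gripped the steel spacer by its tab, lowered it into the gap in front of the shortest stop and let it go. It seated at the expected height and stayed upright. I then pushed the aluminium plate on the middle of its near edge and handed in at about 16 s, with the fingers still pressing at about 27 N.

**Last checks:**
- **Seating:** the plate and fingers did not move as the push rose from 16 to 27 N.
- **Top camera:** it puts the plate's far edge at 25.5 mm and 25.4 mm at its two ends. The stop face is at 25 mm, so the plate reads square and flush.
- **Side camera (disagreed):** its partly blocked view read 22.8 mm and 24.9 mm, with about 0.015 rad of yaw. It already showed about 0.012 rad of yaw before the push, so I trusted the top camera and the force.
- **Spacer against the plate and stop:** I judged this by eye only, because an edge fit of the held spacer was unreliable.
- **Other items:** I did not re-measure them, but nothing looked moved in the last pictures.

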